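# Move a tape roll to another swing-out hook and fold the empty one

### The job

Swing the folded, empty hook on the tool board fully out until it stops, and hang the roll of masking tape from the other hook on it, behind its upturned end. Then fold the emptied hook back against the board as far as it goes. Only push the hooks gently, feeling for their stops, and never grip or strain them; do not drop the roll, and leave the other things on the table alone.

Things in the scene. Friction and masses are not known exactly. Their poses are not given: they have to be found in the camera images.
- tool_board: fixed free-standing plywood tool board, 400 mm wide (y), 14 mm thick (x), 150 mm high, on two wooden feet 130 mm deep; origin under the middle of the panel at table level; x points away from the robot, square to the board, y to the left along it. Two alike hooks stand side by side above its top edge.
- full_bracket: steel bracket of the full hook, on the board's front. Origin on the hinge axis at the bar's centre height, 23 mm before the board's middle plane, 25 to 40 mm above its top edge; x away from the robot, y left along the board. Hub and knuckles reach 9 mm from the axis, 16 mm up and down. The full hook is the one that carries the tape roll at the start. Push, do not grip, it: never over 18 N.
- free_bracket: steel bracket of the free hook, on the board's front. Origin on the hinge axis at the bar's centre height, 23 mm before the board's middle plane, 25 to 40 mm above its top edge; x away from the robot, y left along the board. Hub and knuckles reach 9 mm from the axis, 16 mm up and down. The free hook is the empty one that starts folded or nearly so. Push, do not grip, it: never over 18 N.
- full_arm (a joint): angle in rad of the full hook's arm: 0 = along the board's +y (left), growing as it swings out towards the robot (anticlockwise from above), 1.57 = square to the board. Each hook's stops were bent by hand: the folded one lies anywhere from -0.3 to 0.05, the swung-out one from 1.25 to 1.75, hard, to be found only by feel. Fully out or folded is within 0.03 rad of the stop.
- free_arm (a joint): angle in rad of the free hook's arm: 0 = along the board's +y (left), growing as it swings out towards the robot (anticlockwise from above), 1.57 = square to the board. Each hook's stops were bent by hand: the folded one lies anywhere from -0.3 to 0.05, the swung-out one from 1.25 to 1.75, hard, to be found only by feel. Fully out or folded is within 0.03 rad of the stop.
- full_hinge (a point): point of the full hook's arm on its hinge axis, at the bar's centre line; turns with the arm, y points out along the arm, z up. The arm is a 10 mm round steel bar running 110 mm out from the vertical hinge, ending in a 10 mm round upturned post whose top is 17 mm above the bar's centre line. The hinge is stiff (about 0.2 N m, about 2 N at the tip); the arm stays where it is left.
- free_hinge (a point): the same point and axes of the free hook's arm. The arm is a 10 mm round steel bar running 110 mm out from the vertical hinge, ending in a 10 mm round upturned post whose top is 17 mm above the bar's centre line. The hinge is stiff (about 0.2 N m, about 2 N at the tip); the arm stays where it is left.
- full_tip (a point): top of the upturned post at the end of the full hook's arm, 110 mm from the hinge axis
- free_tip (a point): top of the upturned post at the end of the free hook's arm, 110 mm from the hinge axis
- tape_roll: loose beige masking tape roll, a ring 68 mm across and 18 mm thick with a hole about 41 mm across, about 50 g; origin at the centre of one flat face, z along the ring's axis. It starts hanging on the full hook with its axis along the arm, 50 to 62 mm from the hinge, the top of its hole resting on the bar; its rim above the bar is 13 mm high and free to be pinched across the 18 mm.
- roll_center (a point): centre of the tape roll's hole, midway through its thickness; z along the ring's axis. Hanging, it lies about 16 mm below the bar's centre line.
- glue: white glue bottle with a green cap, 30x30x61 mm, standing; origin under its middle; leave alone
- tin: closed slim silver tin, 63x113x20 mm, lying; origin under its middle; leave alone
- sander: brown sanding block, 28x70x16 mm, lying; origin under its middle; leave alone
Mind the look-alikes: they are no part of the job. There is more than one size of the tape_roll; the one meant has the size given above.

How it is judged:
By the outcome, as a careful person would: the job done as asked, in the order asked, and still so for the second after the job is handed in, with the robot touching nothing.
It also fails if it takes over 72 s, if anything falls off the work surface, if the arm or the gripper's body presses on something with over 40 N, if the wrist force passes 120 N, or if a joint passes its speed limit or range.

### The arm

A 6-joint arm with a two-finger parallel gripper is mounted at the origin on a cart in front of the work surface, level with it; the furniture and walls round the work are solid. World frame = base frame: x ahead of the robot, y to its left, z up, the work surface at z = 0. Lengths are in mm, angles in degrees, forces in N, time in s.
With the tool pointing down it reaches from about 350 to 850 mm from the base axis. Payload 8.1 kg.
Tool frame: the origin (TCP) lies on the centre line of the jaws, within the pads' length; the fingertips stand 19 mm ahead of it and the grasp point (between the pads) is the TCP; z points along the fingers, y is the line along which they close (so a half turn about z gives the same grasp; the last joint's range is limited). The gripper opens to 85 mm and grips with 20 to 120 N. Pads are 22 mm wide; open, the fingers measure 114 mm over their backs; the gripper's body (76 mm by 85 mm) begins 54 mm behind the grasp point. The pads swing forward as they close: fully open they stand 13 mm farther back than shut.
Start: joints at [-80.695, 7.471, 85.268, -0, 87.261, -4.893], TCP at [147.183, -581.672, 250.292] pointing down, gripper open.
Joint ranges: [-169.43, 169.43], [-51.17, 129.36], [1.28, 143.12], [-76.62, 256.62], [0, 156.53], [-152.29, 152.29]. Speed limits (degrees/s): [136.94, 136.94, 159.86, 180, 180, 180].

### API

Orientations are given as [roll, pitch, yaw] about the fixed x, y, z axes, in that order (R = Rz(yaw) Ry(pitch) Rx(roll)).
In Python, from bench import r gives the robot as it stands. The module is installed in compiled form; this text tells all that it offers.
- The arm moves only by the tool servo_tool, never from a script. Its arguments are lists of equal length, an entry for each row: "fingers": the finger opening in m, from 0 to 0.0854; "linear": the shift along the tool's x, y, z in m, a list of three; "rotation": the turn, a rotation vector about the tool's x, y, z in degrees, a list of three. A call has 1 to 10 rows; each row is the pose to reach, as a shift and turn from the pose commanded when the call began, along the tool's axes at that moment; what a row does not reach only later rows make up. A row lasts 1/10 s, in which the tool goes at most 50 mm and 8.59 degrees, less where a joint would pass 70% of its speed; a pose out of reach is approached as far as the arm can. A call with a gripper value outside its range is refused whole. The fingers move at their own pace and stop on an object; "force" is the grip in N (left out, the last holds). Time passes only in rows, so rows that repeat a pose let the fingers close. It gives the time, the measured TCP pose, the force, the opening and the grip force at its end, in the units of the state.
- r.sense(): the state, without advancing time (a new reading comes with each control period).
- r.snapshot(name): name is "scene" or "side" or "wrist"; returns a dict with "frame" (480x640x3 uint8, red, green, blue), "fx", "fy", "cx", "cy" (pixels), "camera_from_world" (4x4, takes a point from world to camera coordinates). Camera axes: x right, y up, looking along -z (the intrinsics and any distortion apply to the point x, -y, -z); pixel columns grow to the right and rows downward; lengths in mm; the calibration is good to about 2 mm. The wrist camera is an equidistant fisheye: a pixel r from the principal point sees the ray r / f radians off the axis. A picture is of the moment at which its call begins. There is no depth.
- r.hand_in(): hands the job in; it is judged then, once.
The state is a dict: "time": time; "joint_pos": joint angles; "qd": joint speeds; "joint_efforts": joint torques, N m; "tool_pos": TCP position; "tcp_rot": TCP orientation; "ft_force": force on the tool from outside, world axes, zero at the start; "wrist_torque": the same for the moment, N m; "finger_gap": finger opening in mm; "grip_force": force on a finger pad.
Only numpy, scipy, OpenCV 4.12 (cv2) and the standard library are available. Lean on these libraries where they do the work, as an engineer would, in place of code of your own. Each camera call takes 0.05 s, during which the arm holds its last target. There are 200 camera calls.

## Working session

There is one attempt and no reset: what is moved stays moved. The work goes in short steps, Python scripts to look and compute and a tool call to move; the robot and the scene stay as the last step left them, time stands still between calls to the robot, and variables do not carry over. Pictures are saved under pics/ and viewed, at most 10 in all, crops included, and the job is handed in when it is done.

Besides the shell and the picture viewer there is one more tool, called after "Emit:" as name(argument=value, ...) on one line, values as JSON. servo_tool: Moves the arm, as the interface text tells. Its arguments: {"type":"object","properties":{"fingers":{"type":"array","items":{"type":"number"}},"linear":{"type":"array","items":{"type":"array","items":{"type":"number"}}},"rotation":{"type":"array","items":{"type":"array","items":{"type":"number"}}},"force":{"type":"number"}},"required":["fingers","linear","rotation"]}

```bash
mkdir -p pics; cat > h.py <<'E'
import numpy as np, cv2
from bench import r
def save(n,f): 
    s=r.snapshot(n); cv2.imwrite(f,s["frame"][:,:,::-1]); np.savez(f+'.npz',**{k:s[k] for k in s}); return s
def proj(s,p):
    T=np.array(s["camera_from_world"]); c=T[:3,:3]@np.array(p,float)+T[:3,3]
    return np.array([s["cx"]+s["fx"]*c[0]/-c[2], s["cy"]-s["fy"]*c[1]/-c[2]])
def ray(s,u,v):
    T=np.array(s["camera_from_world"]); R=T[:3,:3]; o=-R.T@T[:3,3]
    d=np.array([(u-s["cx"])/s["fx"],-(v-s["cy"])/s["fy"],-1.]); return o,R.T@d/np.linalg.norm(d)
def onz(s,u,v,z):
    o,d=ray(s,u,v); return o+d*(z-o[2])/d[2]
def tri(s1,a,s2,b):
    o1,d1=ray(s1,*a);o2,d2=ray(s2,*b)
    t=np.linalg.lstsq(np.c_[d1,-d2],o2-o1,rcond=None)[0]
    p,q=o1+t[0]*d1,o2+t[1]*d2
    return (p+q)/2,np.linalg.norm(p-q)
E
python3 - <<'E'
from h import *
for n in("scene","side"):
    s=save(n,f"pics/{n}0.png"); T=np.array(s["camera_from_world"]);print(n,s["fx"],s["cx"],s["cy"],-T[:3,:3].T@T[:3,3], s.keys())
print(r.sense())
E
```

```text
scene 460.55245752871036 319.6315083171381 238.9576384372544 [182.76376493 433.88842777 787.6234196 ] dict_keys(['frame', 'fx', 'fy', 'cx', 'cy', 'camera_from_world'])
side 615.9525631396517 319.6355178596241 240.56878465515118 [-49.86797263 903.13545019 838.92485905] dict_keys(['frame', 'fx', 'fy', 'cx', 'cy', 'camera_from_world'])
{'time': 0.1, 'joint_pos': array([-8.06957428e+01,  7.51196531e+00,  8.53229709e+01, -2.08033081e-03,
        8.72635824e+01, -4.89250509e+00]), 'qd': array([ 0.0282564 , -0.14249062, -0.20696649, -0.01751809,  0.01651132,
        0.039663  ]), 'joint_efforts': array([ 2.33072002e-03, -5.70948064e+01, -5.01945841e+01, -1.33955473e-04,
        8.12048733e-03,  9.58182568e-06]), 'tool_pos': array([ 147.08945767, -581.20055377,  249.33763724]), 'tcp_rot': array([-1.79901663e+02, -6.33210346e-03,  1.41968580e+01]), 'ft_force': array([ 0.36601434, -0.22684584, -0.66555454]), 'wrist_torque': array([ 0.03691314,  0.01177769, -0.01833417]), 'grip_force': 0.0, 'finger_gap': 85.44280527237238}
```

View pics/scene0.png

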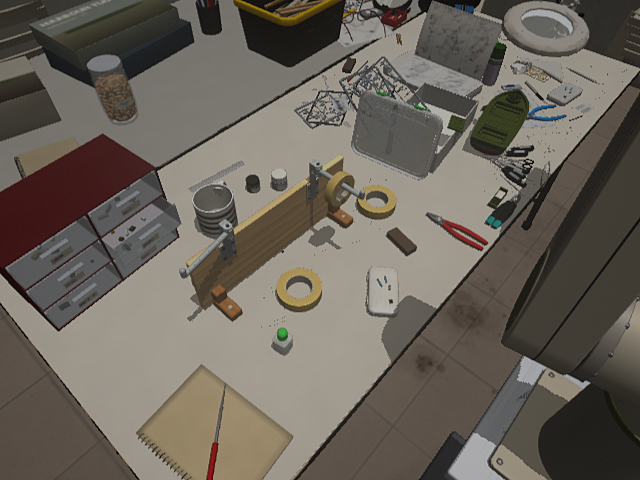

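View pics/side0.png

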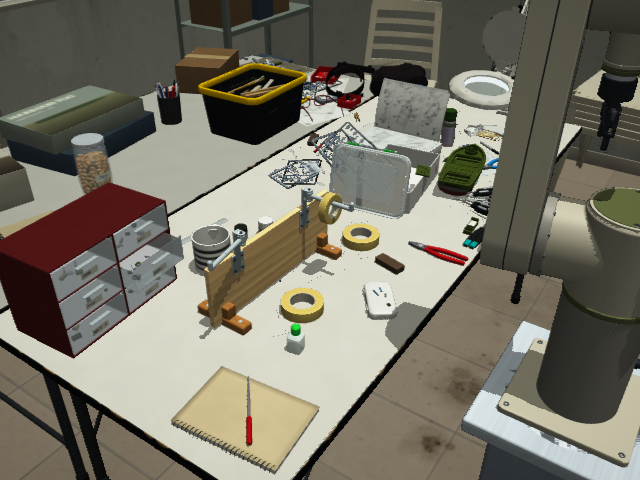

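The scene picture shows the full hook with its roll at about (340,190) and the folded free hook from (228,240) to (184,270). The side picture shows the roll at (330,208) and the free hook from (238,250) to (214,267). Next I'll enlarge both hooks.

```bash
python3 - <<'E'
from h import *
a=cv2.imread('pics/scene0.png');b=cv2.imread('pics/side0.png')
f=lambda i,x,y:cv2.resize(i[y:y+75,x:x+100],(400,300),interpolation=cv2.INTER_CUBIC)
cv2.imwrite('pics/z0.png',np.vstack([np.hstack([f(a,170,215),f(a,290,150)]),np.hstack([f(b,190,215),f(b,275,170)])]))
E
```

```text
(no output)
```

View pics/z0.png

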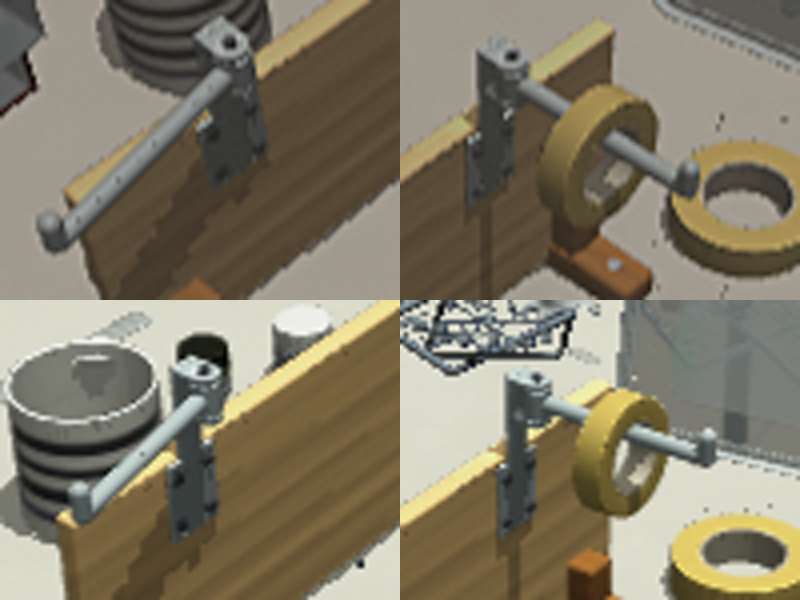

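```bash
python3 - <<'E'
from h import *
a=dict(np.load('pics/scene0.png.npz'));b=dict(np.load('pics/side0.png.npz'))
P={'freetip':((182.5,269),(210.8,261.8)),'freehub':((227.5,225.5),(242,231.8)),'fulltip':((362.5,190.8),(352,203.3)),'fullhub':((318,164.3),(310,188.8)),'bL':((186.5,263),(204.5,269.5)),'bR':((343,155.5),(326.8,190.5)),
'rolltop':((290+222/4,150+88/4),(275+226/4,170+92/4))}
for k,(p,q) in P.items(): print(k,*[np.round(x,1) for x in tri(a,p,b,q)])
E
```

```text
freetip [619.7 255.8 201.5] 1.4
freehub [634.2 150.8 205.5] 0.8
fulltip [522.  -72.9 200. ] 0.4
fullhub [625.5 -67.  205.8] 0.8
bL [667.  227.1 147.4] 1.5
bR [ 653.3 -177.8  143.6] 0.7
rolltop [584.1 -94.9 194.7] 5.8
```

```bash
cat >> h.py <<'E'
from scipy.spatial.transform import Rotation as Ro
def go(xyz,yaw,base=None):
    st=r.sense(); R0=Ro.from_euler('xyz',st['tcp_rot'],degrees=True) 
    p0=st['tool_pos']; Rt=Ro.from_euler('xyz',[180,0,yaw],degrees=True)
    print('lin',np.round(R0.inv().apply(np.array(xyz)-p0)/1000,4),'rot',np.round((R0.inv()*Rt).as_rotvec(degrees=True),2))
E
python3 -c "
from h import *
go([545,45,300],90)"
```

```text
lin [ 0.5393 -0.5096 -0.0497] rot [-8.00e-02 -7.00e-02 -7.58e+01]
```

Emit:
servo_tool(fingers=[0,0,0,0,0,0,0,0,0,0], linear=[[0.539,-0.51,-0.05],[0.539,-0.51,-0.05],[0.539,-0.51,-0.05],[0.539,-0.51,-0.05],[0.539,-0.51,-0.05],[0.539,-0.51,-0.05],[0.539,-0.51,-0.05],[0.539,-0.51,-0.05],[0.539,-0.51,-0.05],[0.539,-0.51,-0.05]], rotation=[[0,0,-75.8],[0,0,-75.8],[0,0,-75.8],[0,0,-75.8],[0,0,-75.8],[0,0,-75.8],[0,0,-75.8],[0,0,-75.8],[0,0,-75.8],[0,0,-75.8]])

```text
time: 1.1
tool_pos: [414.9, -158.4, 283.9]
tcp_rot: [180.0, 0.0, 90.2]
ft_force: [1.1, -0.6, -0.7]
finger_gap: 0.2
grip_force: 0.0
```

```bash
python3 -c "
from h import *
go([545,45,300],90)"
```

```text
lin [ 0.2028  0.131  -0.0161] rot [0.01 0.   0.25]
```

Emit:
servo_tool(fingers=[0,0,0,0,0,0,0], linear=[[0.2,0.13,-0.016],[0.2,0.13,-0.016],[0.2,0.13,-0.016],[0.2,0.13,-0.016],[0.2,0.13,-0.016],[0.2,0.13,-0.016],[0.2,0.13,-0.016]], rotation=[[0,0,0],[0,0,0],[0,0,0],[0,0,0],[0,0,0],[0,0,0],[0,0,0]])

```text
time: 1.8
tool_pos: [544.2, 40.4, 299.1]
tcp_rot: [-179.9, 0.0, 90.1]
ft_force: [-0.4, -0.8, 0.4]
finger_gap: 0.3
grip_force: 0.0
```

```bash
python3 - <<'E'
from h import *
s=save("wrist","pics/w1.png"); T=np.array(s["camera_from_world"]);print(s["fx"],s["cx"],s["cy"],-T[:3,:3].T@T[:3,3],T[:3,:3]);print(r.sense()['tool_pos'],r.sense()['ft_force'])
E
```

```text
371.64829954431775 322.53897823356357 247.25914153165172 [545.68947384 122.75054583 423.72043877] [[ 9.99993059e-01  3.42033166e-03 -1.47781361e-03]
 [-3.71280546e-03  9.48007068e-01 -3.18227614e-01]
 [ 3.12533766e-04  3.18230892e-01  9.48013187e-01]]
[544.00585911  39.5226484  299.25561518] [-0.19109505  0.14008907 -0.98660039]
```

View pics/w1.png

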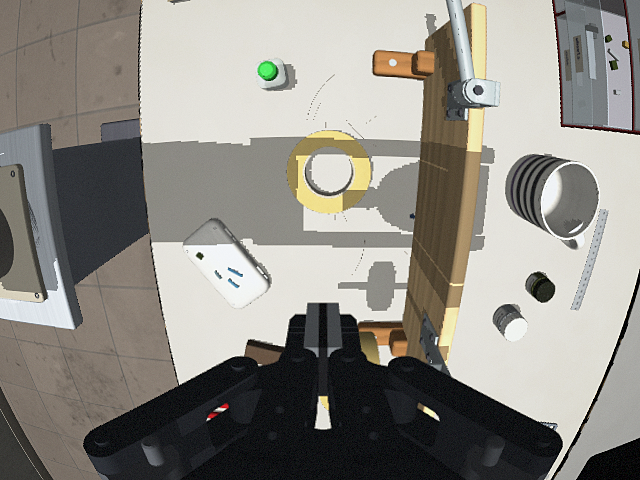

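```bash
cat >> h.py <<'E'
def fray(s,u,v):
    T=np.array(s["camera_from_world"]); R=T[:3,:3]; o=-R.T@T[:3,3]
    x,y=(u-s["cx"])/s["fx"],(v-s["cy"])/s["fy"]; t=np.hypot(x,y)
    return o,R.T@np.array([x/t*np.sin(t),-y/t*np.sin(t),-np.cos(t)])
def fonz(s,u,v,z):
    o,d=fray(s,u,v); return o+d*(z-o[2])/d[2]
E
python3 - <<'E'
from h import *
s=dict(np.load('pics/w1.png.npz'))
f=s['frame'];g=cv2.cvtColor(f,cv2.COLOR_RGB2GRAY)
for v in(8,60): print(v,list(g[v,436:490]))
print('hubtop',fonz(s,481,89,205))
a=dict(np.load('pics/scene0.png.npz'))
o1,d1=ray(a,227.5,225.5);o2,d2=fray(s,481,89)
t=np.linalg.lstsq(np.c_[d1,-d2],o2-o1,rcond=None)[0];print(o1+t[0]*d1,o2+t[1]*d2)
E
```

```text
8 [np.uint8(220), np.uint8(219), np.uint8(217), np.uint8(220), np.uint8(219), np.uint8(219), np.uint8(220), np.uint8(218), np.uint8(219), np.uint8(219), np.uint8(231), np.uint8(170), np.uint8(76), np.uint8(127), np.uint8(151), np.uint8(171), np.uint8(182), np.uint8(195), np.uint8(212), np.uint8(225), np.uint8(232), np.uint8(220), np.uint8(211), np.uint8(206), np.uint8(196), np.uint8(175), np.uint8(153), np.uint8(227), np.uint8(167), np.uint8(95), np.uint8(78), np.uint8(89), np.uint8(93), np.uint8(90), np.uint8(108), np.uint8(167), np.uint8(219), np.uint8(217), np.uint8(223), np.uint8(229), np.uint8(225), np.uint8(225), np.uint8(223), np.uint8(221), np.uint8(219), np.uint8(222), np.uint8(222), np.uint8(223), np.uint8(222), np.uint8(187), np.uint8(168), np.uint8(223), np.uint8(218), np.uint8(217)]
60 [np.uint8(92), np.uint8(89), np.uint8(87), np.uint8(64), np.uint8(66), np.uint8(71), np.uint8(69), np.uint8(66), np.uint8(66), np.uint8(68), np.uint8(63), np.uint8(70), np.uint8(70), np.uint8(70), np.uint8(67), np.uint8(69), np.uint8(63), np.uint8(66), np.uint8(63), np.uint8(64), np.uint8(59), np.uint8(79), np.uint8(113), np.uint8(142), np.uint8(165), np.uint8(182), np.uint8(192), np.uint8(207), np.uint8(232), np.uint8(239), np.uint8(236), np.uint8(221), np.uint8(212), np.uint8(206), np.uint8(189), np.uint8(165), np.uint8(183), np.uint8(224), np.uint8(230), np.uint8(229), np.uint8(229), np.uint8(229), np.uint8(227), np.uint8(228), np.uint8(224), np.uint8(226), np.uint8(225), np.uint8(225), np.uint8(223), np.uint8(194), np.uint8(200), np.uint8(225), np.uint8(222), np.uint8(224)]
hubtop [641.75535369 151.3549149  205.        ]
[637.55529521 148.96382085 201.76638408] [642.14598648 151.47122888 204.11061685]
```

```bash
python3 - <<'E'
from h import *
s=dict(np.load('pics/w1.png.npz'))
p=fonz(s,454.8,8,187);q=fonz(s,464.5,60,187);print(p,q);d=(p-q)[:2];d/=np.linalg.norm(d);print(d,np.degrees(np.arctan2(-d[0],d[1])))
print('at y=151',q+(p-q)*(151-q[1])/(p-q)[1],'tip',q+(p-q)*(256-q[1])/(p-q)[1])
# width check
for v,a,b in((8,447,462),(60,457,472)): print(np.linalg.norm(fonz(s,a,v,187)-fonz(s,b,v,187)))
E
```

```text
[631.37002481 208.34477748 187.        ] [637.52444148 172.15094048 187.        ]
[-0.16763426  0.98584926] 9.65029833698026
at y=151 [641.12095712 151.         187.        ] tip [623.26670889 256.         187.        ]
10.772284539042511
10.810247627523657
```

Emit:
servo_tool(fingers=[0,0,0,0,0,0,0,0,0], linear=[[0.05,0.028,0.01],[0.1,0.055,0.02],[0.15,0.083,0.03],[0.193,0.111,0.04],[0.193,0.111,0.04],[0.193,0.111,0.06],[0.193,0.111,0.08],[0.193,0.111,0.1],[0.193,0.111,0.1]], rotation=[[0,0,0],[0,0,0],[0,0,0],[0,0,0],[0,0,0],[0,0,0],[0,0,0],[0,0,0],[0,0,0]])

```text
time: 2.75
tool_pos: [653.4, 230.3, 195.7]
tcp_rot: [-179.6, 0.1, 89.9]
ft_force: [-0.3, -1.1, 0.2]
finger_gap: 0.0
grip_force: 0.0
```

```bash
python3 - <<'E'
from h import *
st=r.sense();p0=st['tool_pos'];print(p0,st['ft_force'])
H=np.array([640,151]);a,b,R=14.5,11,80
for t in(5,10,15,20,25,30,35,40,45,50,55,60,65,70,75,80,85,90,95,100):
    k=np.radians(t);u=np.array([-np.sin(k),np.cos(k)]);n=np.array([np.cos(k),np.sin(k)])
    c=H+R*u+n*(5+a*abs(n[0])+b*abs(n[1])); d=c-p0[:2]; print(t,c.round(1),'lin',(d[::-1]/1000).round(4))
s=save("side","pics/s1.png")
f=s['frame'][:,:,::-1][150:350,100:370]; cv2.imwrite('pics/s1c.png',cv2.resize(f,None,fx=2.9,fy=2.9,interpolation=cv2.INTER_CUBIC))
E
```

```text
[653.44755843 230.2802705  195.73447533] [-0.28321981 -1.08003326  0.18940843]
5 [653.4 232.5] lin [ 0.0022 -0.0001]
10 [647.  233.5] lin [ 0.0032 -0.0065]
15 [640.4 233.9] lin [ 0.0036 -0.013 ]
20 [633.7 233.8] lin [ 0.0036 -0.0198]
25 [626.8 233.1] lin [ 0.0029 -0.0266]
30 [620.  231.8] lin [ 0.0015 -0.0335]
35 [613.1 229.8] lin [-0.0004 -0.0403]
40 [606.3 227.2] lin [-0.0031 -0.0471]
45 [599.7 223.9] lin [-0.0064 -0.0537]
50 [593.3 219.8] lin [-0.0104 -0.0601]
55 [587.3 215.2] lin [-0.0151 -0.0662]
60 [581.6 209.9] lin [-0.0204 -0.0718]
65 [576.4 203.9] lin [-0.0264 -0.077 ]
70 [571.8 197.4] lin [-0.0328 -0.0817]
75 [567.7 190.4] lin [-0.0399 -0.0857]
80 [564.4 183. ] lin [-0.0473 -0.089 ]
85 [561.8 175.1] lin [-0.0552 -0.0916]
90 [560. 167.] lin [-0.0633 -0.0934]
95 [558.8 161.2] lin [-0.0691 -0.0946]
100 [558.  155.2] lin [-0.0751 -0.0954]
```

View pics/s1c.png

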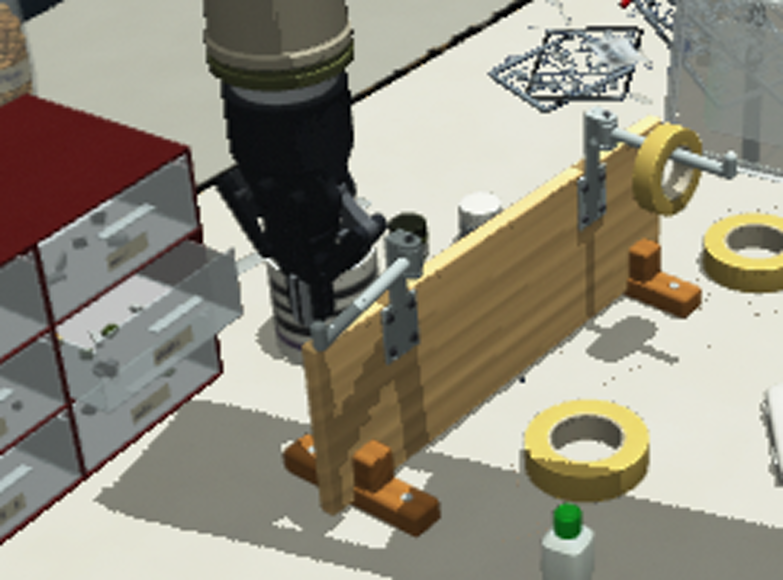

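The picture shows the closed fingers behind the free arm at about (315,310), above the board edge and clear of the hub at (403,245). I'll push gently along the arc.

Emit:
servo_tool(fingers=[0,0,0,0,0,0], linear=[[0.003,-0.0065,0],[0.0036,-0.013,0],[0.0036,-0.02,0],[0.003,-0.0265,0],[0.0015,-0.0335,0],[-0.0005,-0.04,0]], rotation=[[0,0,0],[0,0,0],[0,0,0],[0,0,0],[0,0,0],[0,0,0]])

```text
time: 3.4
tool_pos: [615.2, 232.1, 200.9]
tcp_rot: [179.9, -0.0, 90.0]
ft_force: [1.9, 0.3, 3.1]
finger_gap: 0.1
grip_force: 1.6
```

```bash
python3 - <<'E'
from h import *
st=r.sense();print(st['tool_pos'],st['ft_force'],st['wrist_torque'])
E
```

```text
[615.24691537 232.13689614 200.86194726] [1.87351967 0.33128822 3.08383021] [ 0.01930402 -0.45461615  0.02292438]
```

Emit:
servo_tool(fingers=[0,0,0,0,0,0,0,0], linear=[[-0.0027,-0.0068,0],[-0.006,-0.0134,0],[-0.01,-0.0198,0],[-0.0147,-0.0259,0],[-0.02,-0.0315,0],[-0.0235,-0.0345,0],[-0.026,-0.0367,0],[-0.028,-0.0382,0]], rotation=[[0,0,0],[0,0,0],[0,0,0],[0,0,0],[0,0,0],[0,0,0],[0,0,0],[0,0,0]])

```text
time: 4.2
tool_pos: [576.9, 203.9, 199.7]
tcp_rot: [-180.0, -0.0, 90.0]
ft_force: [3.4, 0.9, 0.6]
finger_gap: 0.0
grip_force: 1.2
```

```bash
python3 - <<'E'
from h import *
st=r.sense();print(st['tool_pos'],st['ft_force'],st['wrist_torque'])
s=save("wrist","pics/w2.png")
s=save("side","pics/s2.png")
f=s['frame'][:,:,::-1][150:350,100:370]; cv2.imwrite('pics/s2c.png',cv2.resize(f,None,fx=2.9,fy=2.9,interpolation=cv2.INTER_CUBIC))
E
```

```text
[576.92491897 203.87872782 199.66958965] [3.40923232 0.92354048 0.63145368] [ 0.17699968 -0.50881924  0.00575353]
```

View pics/s2c.png

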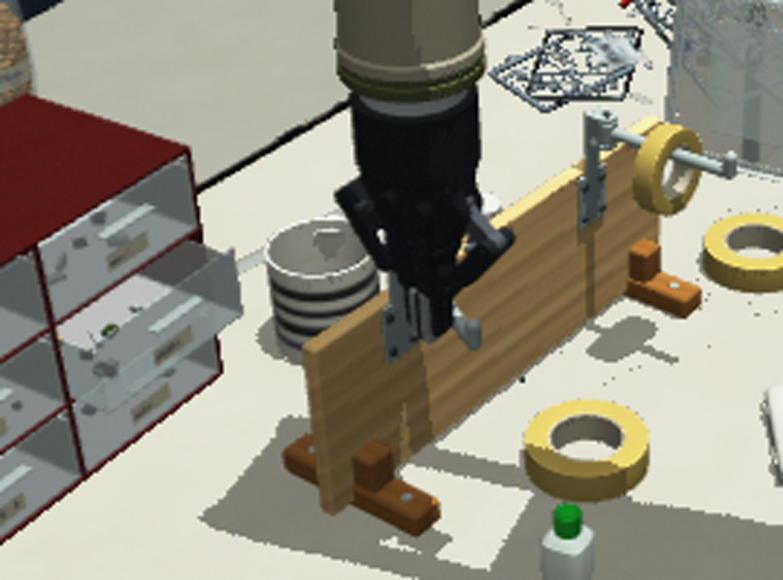

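Emit:
servo_tool(fingers=[0,0,0], linear=[[-0.0008,-0.0006,0],[-0.0016,-0.0012,0],[-0.0024,-0.0018,0]], rotation=[[0,0,0],[0,0,0],[0,0,0]])

```text
time: 4.6
tool_pos: [575.4, 201.8, 199.8]
tcp_rot: [-180.0, -0.0, 90.0]
ft_force: [2.1, 1.4, -0.6]
finger_gap: -0.0
grip_force: 1.2
```

Emit:
servo_tool(fingers=[0,0,0], linear=[[-0.0009,-0.0006,0],[-0.0017,-0.0011,0],[-0.0026,-0.0017,0]], rotation=[[0,0,0],[0,0,0],[0,0,0]])

```text
time: 4.9
tool_pos: [573.6, 199.1, 199.9]
tcp_rot: [-180.0, -0.0, 90.0]
ft_force: [2.4, 1.0, -0.8]
finger_gap: 0.3
grip_force: 1.2
```

Emit:
servo_tool(fingers=[0,0,0], linear=[[-0.0009,-0.0005,0],[-0.0017,-0.001,0],[-0.0026,-0.0016,0]], rotation=[[0,0,0],[0,0,0],[0,0,0]])

```text
time: 5.2
tool_pos: [572.0, 196.4, 199.9]
tcp_rot: [-180.0, -0.0, 90.0]
ft_force: [3.5, 2.0, -0.4]
finger_gap: 0.3
grip_force: 1.2
```

Emit:
servo_tool(fingers=[0,0,0], linear=[[-0.0009,-0.0005,0],[-0.0017,-0.001,0],[-0.0026,-0.0015,0]], rotation=[[0,0,0],[0,0,0],[0,0,0]])

```text
time: 5.5
tool_pos: [570.5, 193.9, 199.9]
tcp_rot: [180.0, -0.0, 90.0]
ft_force: [2.6, 2.2, -1.4]
finger_gap: -0.0
grip_force: 1.2
```

Emit:
servo_tool(fingers=[0,0,0], linear=[[-0.0009,-0.0005,0],[-0.0018,-0.0009,0],[-0.0027,-0.0013,0]], rotation=[[0,0,0],[0,0,0],[0,0,0]])

```text
time: 5.8
tool_pos: [569.3, 191.1, 199.9]
tcp_rot: [180.0, -0.0, 90.0]
ft_force: [3.4, 2.1, -0.7]
finger_gap: 0.1
grip_force: 1.2
```

Emit:
servo_tool(fingers=[0,0,0], linear=[[-0.0009,-0.0004,0],[-0.0018,-0.0008,0],[-0.0027,-0.0012,0]], rotation=[[0,0,0],[0,0,0],[0,0,0]])

```text
time: 6.1
tool_pos: [568.0, 188.4, 199.9]
tcp_rot: [-180.0, -0.0, 90.0]
ft_force: [2.3, 1.0, -0.7]
finger_gap: -0.1
grip_force: 1.2
```

Emit:
servo_tool(fingers=[0,0,0], linear=[[-0.0009,-0.0004,0],[-0.0018,-0.0008,0],[-0.0027,-0.0012,0]], rotation=[[0,0,0],[0,0,0],[0,0,0]])

```text
time: 6.4
tool_pos: [566.9, 185.8, 199.9]
tcp_rot: [180.0, -0.0, 90.0]
ft_force: [1.6, 1.1, 0.0]
finger_gap: -0.1
grip_force: 1.2
```

Emit:
servo_tool(fingers=[0,0,0], linear=[[-0.0009,-0.0004,0],[-0.0019,-0.0008,0],[-0.0028,-0.0011,0]], rotation=[[0,0,0],[0,0,0],[0,0,0]])

```text
time: 6.7
tool_pos: [566.2, 184.0, 200.1]
tcp_rot: [179.9, -0.1, 90.0]
ft_force: [5.5, 9.3, -3.1]
finger_gap: -0.1
grip_force: 5.1
```

Stop found: the force jumped to about 10 N. I'll back off, rise, and look at both hooks from above.

Emit:
servo_tool(fingers=[0,0,0,0,0,0,0,0,0,0], linear=[[0.004,0,0],[0.015,0,0],[0.015,0,-0.04],[0.015,0,-0.08],[0.0,0.005,-0.11],[-0.04,0.01,-0.11],[-0.08,0.01,-0.11],[-0.11,0.01,-0.11],[-0.11,0.01,-0.11],[-0.11,0.01,-0.11]], rotation=[[0,0,0],[0,0,0],[0,0,0],[0,0,0],[0,0,0],[0,0,0],[0,0,0],[0,0,0],[0,0,0],[0,0,0]])

```text
time: 7.7
tool_pos: [575.6, 72.9, 309.8]
tcp_rot: [-180.0, -0.0, 89.9]
ft_force: [-0.3, 0.6, 0.1]
finger_gap: 0.2
grip_force: 0.0
```

```bash
python3 - <<'E'
from h import *
save("wrist","pics/w3.png");st=r.sense();print(st['tool_pos'],st['ft_force'])
E
```

```text
[575.63223672  73.60074497 309.79002933] [-0.0717952  -0.08993116 -0.43648068]
```

Emit:
servo_tool(fingers=[0.045,0.045,0.045,0.045,0.045,0.045,0.045], linear=[[-0.05,0,0],[-0.1,0,0],[-0.15,0,0],[-0.2,0,0],[-0.22,0,0],[-0.22,0,0],[-0.22,0,0]], rotation=[[0,0,0],[0,0,0],[0,0,0],[0,0,0],[0,0,0],[0,0,0],[0,0,0]])

```text
time: 8.45
tool_pos: [576.0, -145.9, 309.7]
tcp_rot: [-180.0, -0.0, 90.0]
ft_force: [0.1, 0.1, 0.2]
finger_gap: 44.6
grip_force: 0.0
```

```bash
python3 - <<'E'
from h import *
save("wrist","pics/w4.png");st=r.sense();print(st['tool_pos'],st['ft_force'])
a=cv2.imread('pics/w3.png');b=cv2.imread('pics/w4.png')
c=lambda i:cv2.resize(i[0:320,240:453],(400,600),interpolation=cv2.INTER_CUBIC)
cv2.imwrite('pics/w34.png',np.hstack([c(a),c(b)]))
E
```

```text
[ 576.13067937 -145.34595193  309.75895753] [0.00618208 0.8533524  0.08211316]
```

View pics/w34.png

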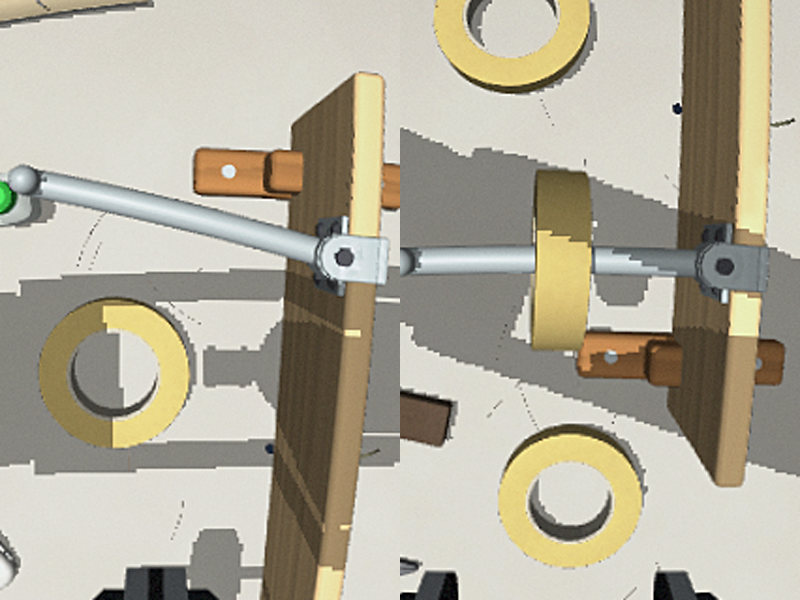

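```bash
python3 - <<'E'
from h import *
A=dict(np.load('pics/w3.png.npz'));B=dict(np.load('pics/w4.png.npz'))
a=dict(np.load('pics/scene0.png.npz'));b=dict(np.load('pics/side0.png.npz'))
def L(rs):
    M=sum(np.eye(3)-np.outer(d,d) for o,d in rs);v=sum((np.eye(3)-np.outer(d,d))@o for o,d in rs)
    p=np.linalg.solve(M,v);return p.round(1),[round(np.linalg.norm(np.cross(p-o,d)),1) for o,d in rs]
w1=dict(np.load('pics/w1.png.npz'))
print('freehub',L([ray(a,227.5,225.5),ray(b,242,231.8),fray(A,423.2,137.1),fray(w1,481,89)]))
print('fullhub',L([ray(a,318,164.3),ray(b,310,188.8),fray(B,413.1,142.4)]))
print('fulltip',L([ray(a,362.5,190.8),ray(b,352,203.3),fray(B,241,138.5)]))
for n,s,P in(('free',A,[(423.2,137.1,203),(251.7,94.9,203),(271.95,98.7,187),(405.1,130.7,187)]),('full',B,[(413.1,142.4,203),(241,138.5,203),(293.2,138.7,187),(373.1,139.7,187),(311.9,139,205),(342.2,139,205),(327,92,187),(325,186,187)])):
    for p in P: print(n,p,fonz(s,*p).round(1))
E
```

```text
freehub (array([638.6, 149.9, 203.9]), [np.float64(2.2), np.float64(3.1), np.float64(1.6), np.float64(3.6)])
fullhub (array([631.9, -72.9, 200.5]), [np.float64(1.6), np.float64(2.3), np.float64(3.0)])
fulltip (array([523.3, -71.8, 199.8]), [np.float64(1.5), np.float64(1.9), np.float64(3.3)])
free (423.2, 137.1, 203) [640.4 150.6 203. ]
free (251.7, 94.9, 203) [533.6 176.4 203. ]
free (271.95, 98.7, 187) [544.  174.7 187. ]
free (405.1, 130.7, 187) [632.1 154.  187. ]
full (413.1, 142.4, 203) [634.2 -71.7 203. ]
full (241, 138.5, 203) [526.6 -69.7 203. ]
full (293.2, 138.7, 187) [558.1 -71.2 187. ]
full (373.1, 139.7, 187) [610.8 -71.5 187. ]
full (311.9, 139, 205) [571.  -70.9 205. ]
full (342.2, 139, 205) [589.4 -70.8 205. ]
full (327, 92, 187) [580.3 -40.1 187. ]
full (325, 186, 187) [ 579.1 -103.1  187. ]
```

Both hubs, the posts and the roll are clearly seen: the free arm is swung out at about 76° from the board, and the roll centre is at about (580,-71). I'll descend on the rim.

Emit:
servo_tool(fingers=[0.045,0.045,0.04,0.036,0.034,0.034,0.034,0.034], linear=[[0.04,0.004,0],[0.074,0.004,0.01],[0.074,0.004,0.04],[0.074,0.004,0.06],[0.074,0.004,0.08],[0.074,0.004,0.09],[0.074,0.004,0.097],[0.074,0.004,0.097]], rotation=[[0,0,0],[0,0,0],[0,0,0],[0,0,0],[0,0,0],[0,0,0],[0,0,0],[0,0,0]])

```text
time: 9.3
tool_pos: [579.6, -72.2, 212.4]
tcp_rot: [-179.9, -0.0, 90.1]
ft_force: [-0.4, 0.5, -0.2]
finger_gap: 34.1
grip_force: 0.0
```

```bash
python3 - <<'E'
from h import *
s=save("wrist","pics/w5.png")
s2=save("side","pics/s5.png")
st=r.sense();print(st['tool_pos'],st['ft_force'])
f=s['frame'][:,:,::-1][180:400,200:445]; g=s2['frame'][:,:,::-1][150:260,270:392]
cv2.imwrite('pics/c5.png',np.hstack([cv2.resize(f,(400,360)),cv2.resize(g,(400,360),interpolation=cv2.INTER_CUBIC)]))
E
```

```text
[580.33662238 -72.82493835 213.98305586] [0.36606598 0.03466053 0.02658513]
```

View pics/c5.png

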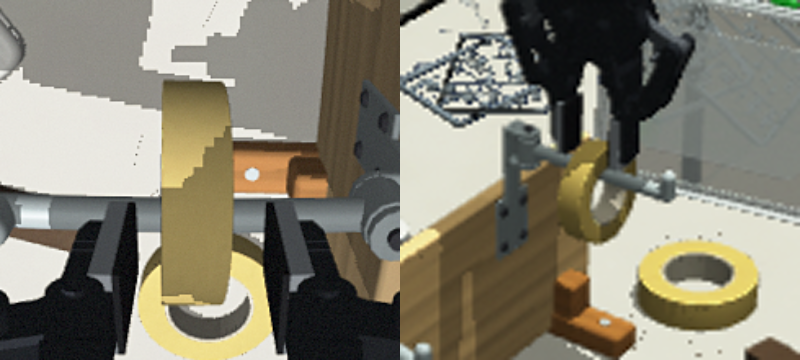

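The picture shows the rim between the pads (162–233, pads at 137 and 268), with the tips just above the bar. Closing.

Emit:
servo_tool(fingers=[0.02,0.012,0.012,0.012,0.012], linear=[[0,0,0],[0,0,0],[0,0,0],[0,0,0],[0,0,0]], rotation=[[0,0,0],[0,0,0],[0,0,0],[0,0,0],[0,0,0]], force=35)

```text
time: 9.9
tool_pos: [580.6, -73.3, 214.1]
tcp_rot: [179.9, 0.0, 90.0]
ft_force: [1.3, -0.7, 6.7]
finger_gap: 16.5
grip_force: 35.0
```

Emit:
servo_tool(fingers=[0.012,0.012,0.012,0.012,0.012,0.012], linear=[[0,0,-0.005],[0,0,-0.01],[0,0,-0.015],[0,0,-0.02],[0,0,-0.02],[0,0,-0.02]], rotation=[[0,0,0],[0,0,0],[0,0,0],[0,0,0],[0,0,0],[0,0,0]])

```text
time: 10.5
tool_pos: [579.8, -73.0, 233.0]
tcp_rot: [180.0, 0.0, 90.0]
ft_force: [-0.0, 0.2, -0.4]
finger_gap: 16.7
grip_force: 34.3
```

```bash
python3 - <<'E'
from h import *
s=save("wrist","pics/w6.png")
s2=save("side","pics/s6.png")
st=r.sense();print(st['tool_pos'],st['ft_force'],st['finger_gap'],st['grip_force'])
f=s['frame'][:,:,::-1][180:400,200:445]; g=s2['frame'][:,:,::-1][150:260,270:392]
cv2.imwrite('pics/c6.png',np.hstack([cv2.resize(f,(400,360)),cv2.resize(g,(400,360),interpolation=cv2.INTER_CUBIC)]))
E
```

```text
[579.60933662 -72.95210825 232.5726455 ] [ 0.05521715  0.28271251 -1.36486649] 16.777715691118857 34.30195298147737
```

View pics/c6.png

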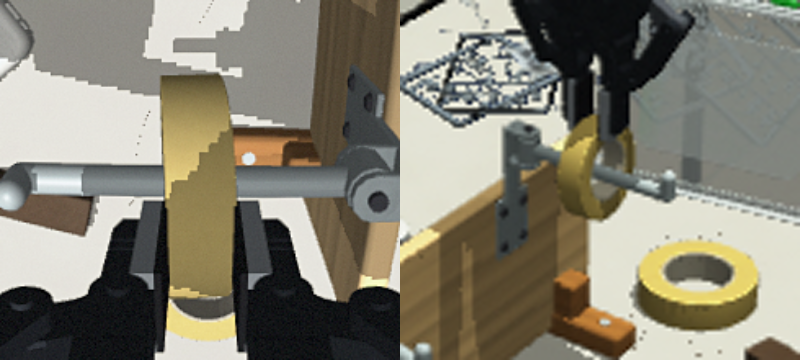

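The rim is held, and the side view shows the bar and post passing through the lifted hole. Now I'll slide it off along the arm.

Emit:
servo_tool(fingers=[0.012,0.012,0.012,0.012,0.012,0.012,0.012,0.012], linear=[[0,0,-0.003],[0,-0.01,-0.003],[0,-0.025,-0.003],[0.0005,-0.04,-0.003],[0.001,-0.055,-0.003],[0.001,-0.07,-0.003],[0.001,-0.085,-0.003],[0.001,-0.095,-0.003]], rotation=[[0,0,0],[0,0,0],[0,0,0],[0,0,0],[0,0,0],[0,0,0],[0,0,0],[0,0,0]])

```text
time: 11.4
tool_pos: [483.5, -72.0, 235.9]
tcp_rot: [-180.0, 0.0, 90.0]
ft_force: [0.0, -0.7, -1.6]
finger_gap: 16.7
grip_force: 34.3
```

```bash
python3 - <<'E'
from h import *
st=r.sense();print(st['tool_pos'],st['ft_force'],st['finger_gap'])
go([497,185,239],76.4)
E
```

```text
[483.49095473 -71.98288479 235.90433132] [ 0.04664115 -0.68619672 -1.56822571] 16.698798515133674
lin [ 0.257   0.0135 -0.0031] rot [-0.000e+00  1.000e-02  1.359e+01]
```

Emit:
servo_tool(fingers=[0.012,0.012,0.012,0.012,0.012,0.012,0.012,0.012,0.012,0.012], linear=[[0.03,-0.005,-0.003],[0.065,-0.005,-0.003],[0.1,-0.005,-0.003],[0.135,-0.005,-0.003],[0.17,0,-0.003],[0.2,0,-0.003],[0.23,0.005,-0.003],[0.25,0.01,-0.003],[0.257,0.0125,-0.003],[0.257,0.0125,-0.003]], rotation=[[0,0,2],[0,0,4],[0,0,6],[0,0,8],[0,0,10],[0,0,12],[0,0,13.6],[0,0,13.6],[0,0,13.6],[0,0,13.6]])

```text
time: 12.4
tool_pos: [497.2, 185.4, 238.8]
tcp_rot: [-180.0, 0.0, 76.5]
ft_force: [0.4, -0.2, -0.6]
finger_gap: 16.7
grip_force: 34.3
```

```bash
python3 - <<'E'
from h import *
s=save("wrist","pics/w7.png")
s2=save("side","pics/s7.png")
st=r.sense();print(st['tool_pos'],st['tcp_rot'],st['ft_force'],st['finger_gap'])
f=s['frame'][:,:,::-1][120:400,200:511]; g=s2['frame'][:,:,::-1][180:310,180:324]
cv2.imwrite('pics/c7.png',np.hstack([cv2.resize(f,(400,360)),cv2.resize(g,(400,360),interpolation=cv2.INTER_CUBIC)]))
E
```

```text
[497.16680254 184.19778711 238.81341016] [-1.79992306e+02  3.48548826e-02  7.63881719e+01] [-0.45582888  0.50506518 -0.53572185] 16.58008966564712
```

View pics/c7.png

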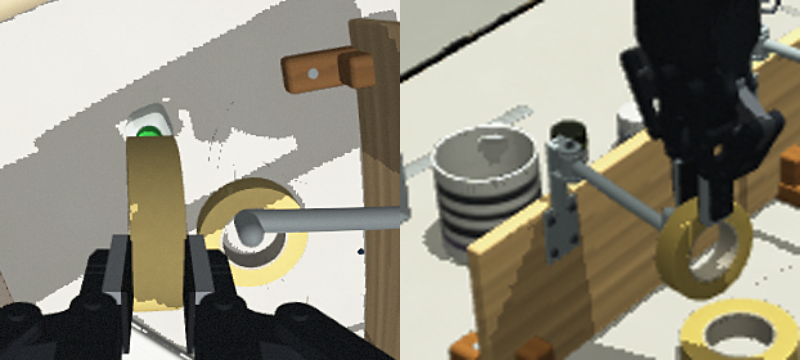

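The roll hangs just outside the free post: wrist crop shows post at (250,225) and roll at (155,215), and the side crop shows the hole at (715,250). I'll check heights numerically.

```bash
python3 - <<'E'
from h import *
W=dict(np.load('pics/w7.png.npz'));S=dict(np.load('pics/s7.png.npz'));S6=dict(np.load('pics/s6.png.npz'));S0=dict(np.load('pics/side0.png.npz'))
for z in(203,207): print('post',fonz(W,394.4,292.7,z).round(1))
u=np.array([-.972,.235,0]);n=np.array([.235,.972,0])
def pl(s,px,p0,n):
    o,d=ray(s,*px); return (o+d*(n@(np.array(p0)-o))/(n@d)).round(1)
H=[640.4,150.6,0]
f=lambda x,y:(180+(x-400)*.36,180+y*130/360)
for q in((640,205),(600,178)): print('freebar',pl(S,f(*q),H,n))
print('hub top',pl(S,f(567,143),H,n),'hole',pl(S,f(713,251),[497,185,0],n))
# full bar in s6 crop plane through (634,-71.7)->(526,-69.7)
n2=np.array([.018,1,0]);g=lambda x,y:(270+(x-400)*122/400,150+y*110/360)
for q in((550,155),(650,186)): print('fullbar',pl(S6,g(*q),[634,-71.7,0],n2))
print('hole6',pl(S6,g(605,172),[580,-72,0],n2))
E
```

```text
post [533.6 182.5 203. ]
post [533.2 184.6 207. ]
freebar [559.5 170.2 193.1]
freebar [602.4 159.8 193.2]
hub top [638.2 151.1 204.4] hole [486.3 187.6 195.2]
fullbar [612.9 -71.3 186.5]
fullbar [533.8 -69.9 189.1]
hole6 [569.6 -71.8 187.1]
```

Emit:
servo_tool(fingers=[0.012,0.012,0.012,0.012,0.012,0.012], linear=[[0,0.006,-0.001],[0,0.014,-0.001],[0,0.022,-0.001],[0,0.03,-0.001],[0,0.038,-0.001],[0,0.046,-0.001]], rotation=[[0,0,0],[0,0,0],[0,0,0],[0,0,0],[0,0,0],[0,0,0]])

```text
time: 13.1
tool_pos: [542.8, 173.8, 239.8]
tcp_rot: [-180.0, 0.0, 76.4]
ft_force: [0.7, 0.1, -1.2]
finger_gap: 16.5
grip_force: 34.3
```

Emit:
servo_tool(fingers=[0.012,0.012,0.012,0.012,0.012], linear=[[0,0.01,0],[0,0.02,0],[0,0.03,0],[0,0.037,0],[0,0.037,0]], rotation=[[0,0,0],[0,0,0],[0,0,0],[0,0,0],[0,0,0]])

```text
time: 13.6
tool_pos: [578.8, 165.1, 239.7]
tcp_rot: [-180.0, 0.0, 76.4]
ft_force: [-0.2, -0.1, -0.6]
finger_gap: 16.9
grip_force: 34.3
```

```bash
python3 - <<'E'
from h import *
s=save("wrist","pics/w8.png");save("side","pics/s8.png")
st=r.sense();print(st['tool_pos'],st['ft_force'],st['finger_gap'])
# compare bar (grey, low saturation) columns in w6 and w8
for n in('w6','w8'):
    f=cv2.imread(f'pics/{n}.png')
    for c in(265,275,285,360,370,380):
        col=f[230:340,c].astype(int); print(n,c,' '.join(f'{v.max()-v.min()}:{v.sum()//3}' for v in col[::4]))
E
```

```text
[577.94622456 165.4805912  239.74806743] [-0.82702534  0.32241778 -0.13161587] 16.719523982870225
w6 265 5:134 8:230 8:227 8:226 9:226 8:224 11:225 9:226 10:224 9:225 10:226 7:228 7:232 4:82 8:114 11:137 11:133 10:116 8:225 9:227 10:226 9:227 7:226 8:227 7:231 8:243 4:42 1:17
w6 275 8:140 8:124 10:228 9:225 11:227 8:225 8:227 8:226 8:227 8:225 9:227 8:228 9:228 9:80 8:105 10:140 6:137 9:119 10:225 8:226 8:226 1:55 3:23 4:20 7:30 1:16 11:18 5:17
w6 285 12:138 8:134 8:234 10:224 8:224 8:226 9:227 8:229 16:202 9:230 9:229 8:231 8:230 3:79 6:105 12:139 10:139 9:125 8:230 8:237 11:211 4:55 8:78 3:70 4:72 10:71 9:69 2:68
w6 360 9:139 11:136 9:136 9:140 10:140 6:138 9:237 24:49 42:59 103:128 123:147 114:148 113:137 11:72 11:103 9:130 9:140 10:127 7:234 9:236 13:217 7:63 8:75 4:78 6:71 1:76 6:70 7:70
w6 370 10:138 10:137 9:138 13:139 10:140 7:139 6:133 22:68 32:49 101:121 122:147 107:127 114:141 16:72 6:107 8:126 11:141 7:128 10:230 10:226 9:225 1:86 1:25 7:17 6:29 6:20 11:10 2:18
w6 380 7:137 6:140 7:137 8:139 9:133 9:137 6:137 19:93 35:48 55:65 41:43 34:48 94:117 14:71 10:103 11:128 10:142
[... 434 characters left out ...]
135 7:134 8:133 10:136 6:134 11:132 7:134 8:135 8:137 8:134 14:105 35:58 69:124 9:75 9:102 12:127 8:135 8:124 70:123 71:122 55:111 2:58 7:75 7:74 8:68 6:69 6:70 7:73
w8 360 12:225 10:223 8:223 9:225 12:223 9:223 9:223 9:223 15:172 8:138 10:136 8:134 10:134 6:71 5:106 10:131 10:138 12:125 93:171 94:176 30:162 6:58 7:74 6:70 7:67 7:71 4:70 4:68
w8 370 13:173 9:224 9:223 10:223 10:223 8:223 7:226 11:234 7:139 8:138 10:138 6:134 10:144 8:69 8:105 8:133 10:138 8:115 7:224 7:222 7:222 6:85 8:19 3:21 7:26 9:20 3:18 5:16
w8 380 11:224 8:223 8:221 11:222 10:222 12:222 8:117 8:136 7:136 9:136 7:134 8:135 11:224 5:60 7:107 9:131 10:139 7:118 8:225 7:224 12:222 9:223 10:222 8:222 11:227 17:230 7:115 6:3
```

The bar sits on the same wrist rows (282–300) as when lifted off the other hook, so the alignment is right. Lowering, then feeling for the bar.

Emit:
servo_tool(fingers=[0.012,0.012,0.012,0.012,0.012], linear=[[0,0,0.005],[0,0,0.01],[0,0,0.014],[0,0,0.016],[0,0,0.016]], rotation=[[0,0,0],[0,0,0],[0,0,0],[0,0,0],[0,0,0]])

```text
time: 14.2
tool_pos: [577.6, 165.5, 223.3]
tcp_rot: [-180.0, 0.0, 76.4]
ft_force: [0.8, -0.5, -1.1]
finger_gap: 16.3
grip_force: 34.3
```

Emit:
servo_tool(fingers=[0.012,0.012], linear=[[0,0,0.001],[0,0,0.0015]], rotation=[[0,0,0],[0,0,0]])

```text
time: 14.4
tool_pos: [578.1, 165.5, 222.6]
tcp_rot: [180.0, -0.0, 76.4]
ft_force: [0.2, 1.3, -0.1]
finger_gap: 16.6
grip_force: 34.3
```

Emit:
servo_tool(fingers=[0.012,0.012], linear=[[0,0,0.001],[0,0,0.001]], rotation=[[0,0,0],[0,0,0]])

```text
time: 14.6
tool_pos: [578.0, 165.5, 221.4]
tcp_rot: [-180.0, -0.0, 76.4]
ft_force: [-0.3, 0.0, -0.4]
finger_gap: 16.2
grip_force: 34.3
```

Emit:
servo_tool(fingers=[0.012,0.012], linear=[[0,0,0.001],[0,0,0.001]], rotation=[[0,0,0],[0,0,0]])

```text
time: 14.8
tool_pos: [577.9, 165.5, 220.3]
tcp_rot: [-180.0, 0.0, 76.4]
ft_force: [0.1, 0.2, -1.0]
finger_gap: 16.2
grip_force: 34.3
```

Emit:
servo_tool(fingers=[0.012,0.012], linear=[[0,0,0.001],[0,0,0.001]], rotation=[[0,0,0],[0,0,0]])

```text
time: 15.0
tool_pos: [577.9, 165.5, 219.2]
tcp_rot: [-180.0, 0.0, 76.4]
ft_force: [-0.1, 0.4, -0.7]
finger_gap: 16.4
grip_force: 34.3
```

Emit:
servo_tool(fingers=[0.012,0.012], linear=[[0,0,0.001],[0,0,0.001]], rotation=[[0,0,0],[0,0,0]])

```text
time: 15.2
tool_pos: [577.9, 165.5, 218.2]
tcp_rot: [-180.0, 0.0, 76.4]
ft_force: [0.1, 0.9, -0.5]
finger_gap: 16.7
grip_force: 34.3
```

Emit:
servo_tool(fingers=[0.012,0.012], linear=[[0,0,0.001],[0,0,0.001]], rotation=[[0,0,0],[0,0,0]])

```text
time: 15.4
tool_pos: [578.1, 165.5, 217.5]
tcp_rot: [180.0, -0.0, 76.4]
ft_force: [-0.2, 0.2, 0.2]
finger_gap: 16.6
grip_force: 34.4
```

Emit:
servo_tool(fingers=[0.012,0.012], linear=[[0,0,0.001],[0,0,0.001]], rotation=[[0,0,0],[0,0,0]])

```text
time: 15.6
tool_pos: [578.2, 165.6, 217.2]
tcp_rot: [180.0, -0.0, 76.4]
ft_force: [-1.8, -0.6, 4.0]
finger_gap: 16.6
grip_force: 35.0
```

```bash
python3 - <<'E'
from h import *
s=save("wrist","pics/w9.png"); st=r.sense();print(st['tool_pos'],st['ft_force'])
for n in('w5','w9'):
    f=cv2.imread(f'pics/{n}.png')
    for c in(245,255,265,380):
        col=f[270:340,c].astype(int); print(n,c,' '.join(f'{v.max()-v.min()}:{v.sum()//3}' for v in col[::3]))
E
```

```text
[578.16422578 165.5725109  217.16038052] [-1.96805728  0.59160179  4.36530317]
w5 245 9:230 9:228 9:230 9:230 8:229 9:230 9:231 9:229 8:230 8:235 6:57 4:96 8:113 11:126 9:137 12:140 9:133 36:91 44:97 13:55 5:23 4:23 10:16 7:12
w5 255 8:230 9:229 8:229 7:230 8:229 9:230 8:231 10:230 9:228 9:229 9:48 4:96 7:111 7:126 10:144 9:25 3:19 5:17 6:21 7:48 2:20 10:30 3:14 2:27
w5 265 9:231 8:230 8:230 8:231 8:228 7:230 10:229 10:230 9:230 10:230 10:44 7:93 7:95 8:75 5:69 5:72 4:73 6:73 4:68 8:74 8:75 7:72 4:71 6:71
w5 380 34:45 81:100 34:53 39:45 48:51 43:48 40:54 69:79 74:90 81:96 94:110 5:92 4:92 7:77 5:70 3:74 7:70 4:73 7:71 7:70 5:73 7:76 5:72 8:72
w9 245 9:137 9:134 8:139 8:137 8:136 8:137 9:135 8:134 6:135 9:134 5:113 5:81 10:100 11:117 8:134 9:130 10:123 0:116 8:136 10:134 7:134 7:129 13:218 7:224
w9 255 9:135 8:136 10:138 10:134 12:136 9:137 7:137 11:136 7:136 10:135 10:128 7:87 7:103 7:113 10:135 8:134 11:129 5:117 9:135 5:133 8:234 8:225 9:222 11:221
w9 265 10:136 7:135 9:137 11:137 9:138 10:140 5:137 11:135 9:132 8:131 13:139 8:80 7:100 11:110 12:135 8:134 10:129 9:116 13:235 9:231 13:236 10:168 2:14 6:8
w9 380 6:134 9:138 10:137 10:136 10:134 9:233 10:227 9:223 9:226 9:226 14:239 6:81 9:100 5:115 9:135 9:139 10:131 5:118 9:227 9:231 17:229 3:108 0:0 5:1
```

Contact at about 4 N, so the roll rests on the bar. Releasing and rising.

Emit:
servo_tool(fingers=[0.022,0.03,0.036,0.036,0.036,0.036,0.036,0.036,0.036,0.036], linear=[[0,0,-0.0005],[0,0,-0.0005],[0,0,-0.0005],[0,0,-0.001],[0,0,-0.005],[0,0,-0.02],[0,0,-0.045],[0,0,-0.075],[0,0,-0.095],[0,0,-0.095]], rotation=[[0,0,0],[0,0,0],[0,0,0],[0,0,0],[0,0,0],[0,0,0],[0,0,0],[0,0,0],[0,0,0],[0,0,0]])

```text
time: 16.65
tool_pos: [579.7, 165.8, 317.3]
tcp_rot: [179.6, -0.2, 76.4]
ft_force: [1.4, -0.4, -0.0]
finger_gap: 36.1
grip_force: 0.0
```

```bash
python3 - <<'E'
from h import *
s=save("side","pics/s10.png");c=save("scene","pics/n10.png")
st=r.sense();print(st['tool_pos'],st['ft_force'])
# yellow blobs in side & scene vs start
for n,n0 in(('s10','side0'),('n10','scene0')):
  for m in(n0,n):
    h=cv2.cvtColor(cv2.imread(f'pics/{m}.png'),cv2.COLOR_BGR2HSV)
    k=cv2.inRange(h,(18,90,120),(35,255,255)); N,_,S,C=cv2.connectedComponentsWithStats(k)
    print(m,[(tuple(C[i].round(0)),list(S[i])) for i in range(1,N) if S[i,4]>60])
s=dict(np.load('pics/side0.png.npz'))
print('expect side',proj(s,[578,165,180]),'scene',proj(c,[578,165,180]))
go([545,-150,310],90); go([555,-140,205],90)
E
```

```text
[578.36512412 165.57304557 312.65754696] [ 0.00185792  0.53779208 -0.4222352 ]
side0 [((np.float64(207.0), np.float64(56.0)), [np.int32(185), np.int32(54), np.int32(45), np.int32(6), np.int32(167)]), ((np.float64(253.0), np.float64(83.0)), [np.int32(198), np.int32(63), np.int32(109), np.int32(39), np.int32(820)]), ((np.float64(325.0), np.float64(200.0)), [np.int32(318), np.int32(192), np.int32(20), np.int32(21), np.int32(172)]), ((np.float64(268.0), np.float64(230.0)), [np.int32(241), np.int32(205), np.int32(61), np.int32(46), np.int32(362)]), ((np.float64(267.0), np.float64(244.0)), [np.int32(244), np.int32(224), np.int32(55), np.int32(35), np.int32(154)]), ((np.float64(361.0), np.float64(233.0)), [np.int32(343), np.int32(224), np.int32(36), np.int32(20), np.int32(349)]), ((np.float64(281.0), np.float64(246.0)), [np.int32(262), np.int32(234), np.int32(37), np.int32(27), np.int32(79)]), ((np.float64(268.0), np.float64(272.0)), [np.int32(229), np.int32(247), np.int32(73), np.int32(55), np.int32(200)]), ((np.float64(221.0), np.float64(263.0)), [np.int32(204), np.int32(250), np.int32(30
[... 2331 characters left out ...]
 np.int32(63), np.int32(44), np.int32(330)]), ((np.float64(378.0), np.float64(200.0)), [np.int32(358), np.int32(185), np.int32(38), np.int32(28), np.int32(454)]), ((np.float64(253.0), np.float64(245.0)), [np.int32(244), np.int32(242), np.int32(20), np.int32(9), np.int32(109)]), ((np.float64(306.0), np.float64(277.0)), [np.int32(283), np.int32(268), np.int32(39), np.int32(28), np.int32(350)]), ((np.float64(280.0), np.float64(290.0)), [np.int32(276), np.int32(282), np.int32(11), np.int32(18), np.int32(115)])]
expect side [260.67003758 255.36486747] scene [245.73003314 257.76729919]
lin [-0.3146  0.0418  0.0024] rot [  0.11  -0.04 -13.6 ]
lin [-0.3026  0.049   0.1075] rot [  0.11  -0.04 -13.6 ]
```

```bash
python3 - <<'E'
from h import *
go([549,-108,310],90); go([549,-108,197],90)
H=np.array([634,-72]);a,b,R=14.5,11,85
c0=np.array([549,-108])
for t in range(95,-30,-5):
    k=np.radians(t);u=np.array([-np.sin(k),np.cos(k)]);n=np.array([np.cos(k),np.sin(k)])
    c=H+R*u-n*(5+a*abs(n[0])+b*max(n[1],0)); print(t,c.round(1),'lin',((c-c0)[::-1]/1000).round(4))
E
```

```text
lin [-0.2728  0.0358  0.0025] rot [  0.11  -0.04 -13.6 ]
lin [-0.2729  0.0356  0.1155] rot [  0.11  -0.04 -13.6 ]
95 [550.8 -96.6] lin [0.0114 0.0018]
90 [549. -88.] lin [0.02 0.  ]
85 [547.8 -81.7] lin [ 0.0263 -0.0012]
80 [547.1 -75.3] lin [ 0.0327 -0.0019]
75 [546.9 -68.7] lin [ 0.0393 -0.0021]
70 [547.2 -62. ] lin [ 0.046  -0.0018]
65 [548.  -55.2] lin [ 0.0528 -0.001 ]
60 [549.5 -48.4] lin [0.0596 0.0005]
55 [551.6 -41.5] lin [0.0665 0.0026]
50 [554.3 -34.8] lin [0.0732 0.0053]
45 [557.6 -28.2] lin [0.0798 0.0086]
40 [561.6 -21.8] lin [0.0862 0.0126]
35 [566.3 -15.7] lin [0.0923 0.0173]
30 [571.5  -9.9] lin [0.0981 0.0225]
25 [577.4  -4.6] lin [0.1034 0.0284]
20 [5.839e+02 2.000e-01] lin [0.1082 0.0349]
15 [590.9   4.4] lin [0.1124 0.0419]
10 [598.4   8. ] lin [0.116  0.0494]
5 [606.3  10.9] lin [0.1189 0.0573]
0 [614.5  13. ] lin [0.121  0.0655]
-5 [622.   14.4] lin [0.1224 0.073 ]
-10 [629.8  15.1] lin [0.1231 0.0808]
-15 [637.6  15. ] lin [0.123  0.0886]
-20 [645.6  14.2] lin [0.1222 0.0966]
-25 [653.5  12.7] lin [0.1207 0.1045]
```

Emit:
servo_tool(fingers=[0,0,0,0,0,0,0,0,0,0], linear=[[-0.045,0.006,0],[-0.09,0.012,0],[-0.135,0.018,0],[-0.18,0.024,0],[-0.225,0.03,0],[-0.26,0.034,0],[-0.273,0.0358,0],[-0.273,0.0358,0.02],[-0.273,0.0358,0.045],[-0.273,0.0358,0.06]], rotation=[[0,0,-2],[0,0,-4],[0,0,-6],[0,0,-8],[0,0,-10],[0,0,-12],[0,0,-13.6],[0,0,-13.6],[0,0,-13.6],[0,0,-13.6]])

```text
time: 17.75
tool_pos: [547.1, -108.2, 247.9]
tcp_rot: [-179.8, -0.1, 90.0]
ft_force: [-0.2, 0.5, -0.1]
finger_gap: 0.1
grip_force: 0.0
```

Emit:
servo_tool(fingers=[0,0,0,0,0], linear=[[0,0,0.02],[0,0,0.04],[0,0,0.055],[0,0,0.055],[0,0,0.055]], rotation=[[0,0,0],[0,0,0],[0,0,0],[0,0,0],[0,0,0]])

```text
time: 18.25
tool_pos: [548.4, -108.1, 196.4]
tcp_rot: [-180.0, -0.0, 90.0]
ft_force: [-0.4, 0.4, -0.3]
finger_gap: -0.1
grip_force: 0.0
```

```bash
python3 - <<'E'
from h import *
s=save("side","pics/s11.png");c=save("scene","pics/n11.png")
st=r.sense();print(st['tool_pos'],st['tcp_rot'],st['ft_force'],st['finger_gap'])
for n in('s11','n11'):
    h=cv2.cvtColor(cv2.imread(f'pics/{n}.png'),cv2.COLOR_BGR2HSV)
    k=cv2.inRange(h,(15,70,60),(35,255,255)); k[:,:230 if n[0]=='n' else 240]=0
    q=proj(s if n=='s11' else c,[577,166,188]).round(0).astype(int); print(n,q); x,y=q
    for yy in range(y-14,y+34,3): print(''.join('#' if v else '.' for v in k[yy,x-25:x+26]))
E
```

```text
[ 549.24674646 -108.40495014  197.71195304] [1.79900922e+02 2.83451792e-02 9.00045228e+01] [-0.15498094 -0.14156883 -0.32080894] -0.08425861231089395
s11 [261 252]
..............#####################################
...............####################################
..................#################################
....##########.####################################
........#######################..##################
........#################............##############
........###################.................#######
........#######################.............#######
........#####################...............#######
........#################..........################
.........#############..........###################
....###############################################
....#############################################..
....#########################################......
....#####################################..........
....#################################..............
n11 [245 255]
....................###############################
......................#############################
.................##################################
..............#####################################
...........########################################
..........##################....####.....##########
..........################................#######..
..........##################.............######....
..........#################.............######.....
..........#########........................#.......
..........##########...............................
..........##########################...............
..........######################...................
..........############.............................
..........########.................................
..........####.....................................
```

The roll hangs on the free hook. Now I'll fold the emptied hook.

Emit:
servo_tool(fingers=[0,0,0,0,0,0,0,0,0,0], linear=[[0.01,0.001,0],[0.018,0,0],[0.0263,-0.0012,0],[0.0327,-0.0019,0],[0.0393,-0.0021,0],[0.046,-0.0018,0],[0.0528,-0.001,0],[0.0596,0.0005,0],[0.0665,0.0026,0],[0.0732,0.0053,0]], rotation=[[0,0,0],[0,0,0],[0,0,0],[0,0,0],[0,0,0],[0,0,0],[0,0,0],[0,0,0],[0,0,0],[0,0,0]])

```text
time: 19.35
tool_pos: [553.9, -34.6, 196.3]
tcp_rot: [-180.0, 0.0, 90.0]
ft_force: [1.1, -4.3, 0.9]
finger_gap: 0.0
grip_force: 1.3
```

Emit:
servo_tool(fingers=[0,0,0,0,0,0,0,0,0], linear=[[0.0066,0.0033,0],[0.013,0.0073,0],[0.0191,0.012,0],[0.0249,0.0172,0],[0.0302,0.0231,0],[0.035,0.0296,0],[0.0392,0.0366,0],[0.0428,0.0441,0],[0.0443,0.0475,0]], rotation=[[0,0,0],[0,0,0],[0,0,0],[0,0,0],[0,0,0],[0,0,0],[0,0,0],[0,0,0],[0,0,0]])

```text
time: 20.25
tool_pos: [602.0, 9.7, 196.3]
tcp_rot: [-180.0, -0.0, 90.0]
ft_force: [-2.8, -2.9, 0.3]
finger_gap: -0.1
grip_force: 1.3
```

Emit:
servo_tool(fingers=[0,0,0,0], linear=[[0.0003,0.001,0],[0.0007,0.002,0],[0.001,0.003,0],[0.0014,0.004,0]], rotation=[[0,0,0],[0,0,0],[0,0,0],[0,0,0]])

```text
time: 20.65
tool_pos: [605.2, 10.5, 196.4]
tcp_rot: [-180.0, 0.0, 90.0]
ft_force: [-2.1, -2.4, -0.3]
finger_gap: 0.1
grip_force: 1.1
```

Emit:
servo_tool(fingers=[0,0,0], linear=[[0.0003,0.001,0],[0.0006,0.002,0],[0.0008,0.003,0]], rotation=[[0,0,0],[0,0,0],[0,0,0]])

```text
time: 20.95
tool_pos: [608.4, 11.4, 196.4]
tcp_rot: [-180.0, -0.0, 90.0]
ft_force: [-2.9, -1.4, 1.1]
finger_gap: -0.2
grip_force: 1.1
```

Emit:
servo_tool(fingers=[0,0,0], linear=[[0.0003,0.001,0],[0.0005,0.002,0],[0.0007,0.003,0]], rotation=[[0,0,0],[0,0,0],[0,0,0]])

```text
time: 21.25
tool_pos: [611.5, 12.1, 196.4]
tcp_rot: [180.0, -0.0, 90.0]
ft_force: [-1.9, -2.8, 0.0]
finger_gap: 0.1
grip_force: 1.2
```

Emit:
servo_tool(fingers=[0,0,0], linear=[[0.0002,0.001,0],[0.0004,0.002,0],[0.0006,0.003,0]], rotation=[[0,0,0],[0,0,0],[0,0,0]])

```text
time: 21.55
tool_pos: [614.4, 12.8, 196.4]
tcp_rot: [-180.0, -0.0, 90.0]
ft_force: [-2.7, -2.0, 0.6]
finger_gap: -0.1
grip_force: 1.2
```

Emit:
servo_tool(fingers=[0,0,0], linear=[[0.0002,0.001,0],[0.0004,0.002,0],[0.0006,0.003,0]], rotation=[[0,0,0],[0,0,0],[0,0,0]])

```text
time: 21.85
tool_pos: [617.4, 13.3, 196.4]
tcp_rot: [-180.0, 0.0, 90.0]
ft_force: [-3.5, -1.4, 0.5]
finger_gap: -0.3
grip_force: 1.3
```

Emit:
servo_tool(fingers=[0,0,0], linear=[[0.0002,0.001,0],[0.0004,0.002,0],[0.0005,0.003,0]], rotation=[[0,0,0],[0,0,0],[0,0,0]])

```text
time: 22.15
tool_pos: [620.4, 13.8, 196.4]
tcp_rot: [-180.0, 0.0, 90.0]
ft_force: [-2.0, -1.4, 1.3]
finger_gap: 0.1
grip_force: 1.3
```

Emit:
servo_tool(fingers=[0,0,0], linear=[[0.0001,0.001,0],[0.0002,0.002,0],[0.0003,0.003,0]], rotation=[[0,0,0],[0,0,0],[0,0,0]])

```text
time: 22.45
tool_pos: [623.4, 14.1, 196.4]
tcp_rot: [-180.0, -0.0, 90.0]
ft_force: [-2.1, -1.5, 1.1]
finger_gap: -0.0
grip_force: 1.3
```

Emit:
servo_tool(fingers=[0,0,0], linear=[[0.0001,0.001,0],[0.0002,0.002,0],[0.0003,0.003,0]], rotation=[[0,0,0],[0,0,0],[0,0,0]])

```text
time: 22.75
tool_pos: [626.4, 14.5, 196.4]
tcp_rot: [-180.0, -0.0, 90.0]
ft_force: [-2.9, -1.8, 0.5]
finger_gap: 0.1
grip_force: 1.3
```

Emit:
servo_tool(fingers=[0,0,0], linear=[[0.0001,0.001,0],[0.0002,0.002,0],[0.0002,0.003,0]], rotation=[[0,0,0],[0,0,0],[0,0,0]])

```text
time: 23.05
tool_pos: [629.4, 14.7, 196.4]
tcp_rot: [-180.0, -0.0, 90.0]
ft_force: [-2.7, -1.8, 1.1]
finger_gap: -0.0
grip_force: 1.2
```

Emit:
servo_tool(fingers=[0,0,0], linear=[[0,0.001,0],[0,0.002,0],[0,0.003,0]], rotation=[[0,0,0],[0,0,0],[0,0,0]])

```text
time: 23.35
tool_pos: [632.4, 14.7, 196.4]
tcp_rot: [-180.0, -0.0, 90.0]
ft_force: [-2.4, -1.1, 0.8]
finger_gap: -0.0
grip_force: 1.2
```

Emit:
servo_tool(fingers=[0,0,0], linear=[[0,0.001,0],[0,0.002,0],[0,0.003,0]], rotation=[[0,0,0],[0,0,0],[0,0,0]])

```text
time: 23.65
tool_pos: [634.4, 14.6, 196.1]
tcp_rot: [-179.8, 0.0, 90.0]
ft_force: [-10.8, -1.3, 3.3]
finger_gap: -0.1
grip_force: 5.4
```

Stop felt at about 11 N. I'll back off, then check the free hook from the earlier viewpoint.

Emit:
servo_tool(fingers=[0,0,0,0,0,0,0,0,0,0], linear=[[0,-0.004,0],[0,-0.015,0],[0,-0.02,-0.02],[0,-0.03,-0.06],[0.01,-0.045,-0.1],[0.03,-0.06,-0.114],[0.059,-0.0595,-0.114],[0.059,-0.0595,-0.114],[0.059,-0.0595,-0.114],[0.059,-0.0595,-0.114]], rotation=[[0,0,0],[0,0,0],[0,0,0],[0,0,0],[0,0,0],[0,0,0],[0,0,0],[0,0,0],[0,0,0],[0,0,0]])

```text
time: 24.65
tool_pos: [576.0, 73.2, 310.0]
tcp_rot: [-180.0, 0.0, 90.0]
ft_force: [0.2, 0.1, -0.1]
finger_gap: 0.0
grip_force: 0.0
```

```bash
python3 - <<'E'
from h import *
s=save("wrist","pics/w12.png");st=r.sense();print(st['tool_pos'],st['ft_force'])
A=dict(np.load('pics/w3.png.npz'))
def bar(s,cols):
    f=s['frame'].astype(int)
    for c in cols:
        col=f[70:150,c]; g=col.sum(1)//3; sat=col.max(1)-col.min(1)
        print(c,' '.join(f'{x}' + ('*' if q>40 else '') for x,q in zip(g[::2],sat[::2])))
bar(A,[285,375,390]);print();bar(s,[285,375,390])
E
```

```text
[575.94092169  72.99586849 309.91484212] [ 0.16957649 -0.03844699 -0.78729453]
285 217 215 214 215 217 217 217 216 217 218 217 217 211 126 179 205 240 224 196 172 103 224 218 218 218 217 218 220 221 199 206 221 220 220 216 220 217 221 163 130
375 219 218 216 216 215 98 115* 139* 140* 135* 124* 134* 136* 145* 146* 150* 137* 33 239 218 217 217 219 202 150 188 211 225 217 193 166 97 222 217 218 216 230 120 135 131
390 216 215 217 216 225 69* 132* 139* 135* 125* 131* 131* 133* 139* 140* 114* 39 103* 75 225 216 218 216 218 220 184 140 182 206 222 216 196 168 149 225 225 228 122 136 137

285 219 215 219 219 217 217 218 220 218 216 217 216 222 115 175 203 232 232 208 183 119 216 220 218 220 219 221 221 223 200 204 224 222 221 220 219 221 224 164 131
375 218 218 219 218 220 129 107* 137* 139* 143* 124* 138* 139* 153* 68* 79* 79* 52* 143 130 127 120 122 121 123 175 205 225 220 201 183 111 224 222 220 220 227 121 129 131
390 215 218 215 215 222 79* 131* 137* 135* 126* 130* 128* 137* 142* 138* 123* 50 95* 60 227 219 218 219 221 220 228 135 173 202 220 222 206 181 132 236 229 234 121 139 132
```

```bash
python3 -c "
from bench import r
print(r.hand_in())"
```

```text
the job is handed in; nothing more can be done
None
```

I swung the free hook out to its stop, hung the masking tape roll on it behind the upturned end, and folded the emptied hook back to its stop. Each stop was felt at about 11 N, the job took about 25 s, and it is handed in, with no verdict returned.

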